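Park the thick pressing roll in its notch

TASK

Put the thick steel pressing roll away: with a fingertip, slowly push it up its lane of the sloped wooden rest until it drops into the notch against the tall end stop and stays there by itself. Do not lift it or let it run loose at speed, up or down; leave the thin roll lying at the bottom of its own lane and do not disturb the jar, bone folder and brush.

Things in the scene. Friction and masses are not known exactly. Their poses are not given: they have to be found in the camera images.
- gutter: Fixed beech two-lane gutter, sloped 8 degrees. y points uphill (world +y, turned up to 30 degrees), x level across the lanes, z normal to the floors. Origin: middle of the dividing wall, at floor level (z = 0), 37 mm above the table. Lanes centred at x = -34 and +34 mm, each 62 mm wide between 6 mm walls only 12 mm high; they run from low_stop up over crest to end_stop
- low_stop (a point): Middle of the low stop's uphill face at floor level (gutter y = -130 mm). The low stop spans both lanes, 10 mm high and 10 mm thick
- crest (a point): Middle of the crest (gutter y = +70 mm, z = 0). Uphill of it the lane floors are 6 mm lower, a notch 40 mm long
- end_stop (a point): Middle of the tall end stop's downhill face at floor level (gutter y = +110 mm). It spans both lanes, is 12 mm thick, and its top is 30 mm above the floors
- notch_a (a point): Centre that the thick roll has when it lies in the notch of the lane at gutter x = -34 mm (gutter frame: -34, 86.5, 16.5 mm)
- notch_b (a point): Centre that the thick roll has when it lies in the notch of the lane at gutter x = +34 mm (gutter frame: 34, 86.5, 16.5 mm)
- thick_roll: Loose solid polished, oiled steel roll (friction about 0.2), 45 mm diameter, 56 mm long, about 0.5 to 0.85 kg, lying across one of the two lanes (either one) against the low stop, axis across the lane; rolls freely back downhill if let go before the crest. Origin: its centre; x is the roll's own axis (y and z turn as it rolls)
- thin_roll: Loose solid polished steel roll, 30 mm diameter, 56 mm long, about 0.3 kg, lying against the low stop in the other lane; it stays there. Origin: its centre; x is the roll's own axis
- paste_jar: Closed white jar, 64 mm diameter, 70 mm tall, standing on the mat on the rest's +x side. Origin: centre of its underside
- bone_folder: Flat bone-white folder, 161 x 22 x 6 mm, lying on the mat on the rest's -x side (towards the robot). Origin: centre of its underside; x along its length
- glue_brush: Glue brush, about 180 mm long, lying on the mat beyond the rest's high end. Origin: centre of its underside; x along its length
Mind the look-alikes: they are no part of the job. Leave any pink look-alike of the thick_roll alone.

How it is judged:
At the end, for the whole second after the job is handed in: The thick roll lies at rest in the notch of its lane (its centre within 7 mm of the notch point), the thin roll still lies at the bottom of its lane (within about 30 mm of the low stop), and jar, folder and brush are within 20 mm of where they stood ((distance between thick_roll and notch_a below 0.007 m or distance between thick_roll and notch_b below 0.007 m) and linear speed of thick_roll below 0.02 m/s and y of thin_roll in the frame of gutter below -0.085 m and z of thin_roll in the frame of gutter below 0.025 m and distance of each of paste_jar, bone_folder, glue_brush from where it was at the start of the episode below 0.02 m); the robot touches nothing.
It fails at once if the thick roll is lifted more than 10 mm off its lane floor (z of thick_roll in the frame of gutter above 0.0325 m).
It fails at once if the thin roll is lifted more than 10 mm off its lane floor (z of thin_roll in the frame of gutter above 0.025 m).
It fails at once if the thick roll runs loose at speed, flicked up or running back down (faster than 0.45 m/s) (linear speed of thick_roll above 0.45 m/s).
It fails at once if the thin roll is pushed up its lane (more than about 30 mm from the low stop) (y of thin_roll in the frame of gutter above -0.085 m).
It fails at once if the jar, folder or brush is moved more than 20 mm (distance of any of paste_jar, bone_folder, glue_brush from where it was at the start of the episode above 0.02 m).
It also fails if it takes over 35 s, if anything falls off the work surface, if the arm or the gripper's body presses on something with over 40 N, if the wrist force passes 120 N, or if a joint passes its speed limit or range.

ROBOT

A 6-joint arm with a two-finger parallel gripper is mounted at the origin on the work surface. World frame = base frame: x ahead of the robot, y to its left, z up, the work surface at z = 0. Lengths are in m, angles in rad, forces in N, time in s.
With the tool pointing down it reaches from about 0.375 to 0.975 m from the base axis. Payload 3.8 kg.
Tool frame: the origin (TCP) lies between the finger pads; the fingertips stand 22 mm ahead of it and the grasp point (between the pads) lies 3 mm ahead of it; z points along the fingers, y is the direction in which the jaws open and shut (so a half turn about z gives the same grasp; the last joint's range is limited). The gripper opens to 85 mm and grips with 20 to 120 N. Pads are 22 mm wide; open, the fingers measure 114 mm over their backs; the gripper's body (76 mm by 85 mm) begins 54 mm behind the grasp point. The pads swing forward as they close: fully open they stand 13 mm farther back than shut.
Start: joints at [1.305, 0.264, 1.604, -0, 1.274, -0.037], TCP at [0.153, 0.657, 0.253] pointing down, gripper open.
Joint ranges: [-2.63, 2.63], [-0.94, 2.18], [0.31, 2.57], [-1.31, 4.45], [0, 2.66], [-2.55, 2.55]. Speed limits (rad/s): [2.57, 2.57, 3.14, 3.14, 3.14, 3.14].

INTERFACE

Orientations are given as a rotation vector (axis times angle).
In Python, from workcell import * gives the robot as it stands.
- The arm moves only by the tool step_arm, never from a script. Its argument "motion" is a list that holds one entry, the list of rows, each a list of 7 numbers: the finger opening in m, from 0 to 0.0854, then the shift along the world's x, y, z in m, then the turn, a rotation vector about the world's x, y, z in degrees. A call has exactly 8 rows; each row is the pose to reach, as a shift and turn from the pose measured when the call began; what a row does not reach only later rows make up. A row lasts 1/8 s, in which the tool goes at most 62.5 mm and 10.7 degrees, less where a joint would pass 70% of its speed; a pose out of reach is approached as far as the arm can. A call with a gripper value outside its range is refused whole. The fingers move at their own pace and stop on an object; "newtons" is the grip in N (left out, the last holds). Time passes only in rows, so rows that repeat a pose let the fingers close, or fill a call up. It gives the time, the measured TCP pose, the force and the opening at its end, in the units of the state.
- read_state(): the state, without advancing time (a new reading comes with each control period).
- read_camera(name): name is "side" or "top"; returns (picture, depth): 384x512x3 uint8, blue, green, red; 384x512 float32, m along the optical axis (not along the pixel's ray), 0 where there is no reading.
- get_calibration(name): a dict with "K" (3x3 intrinsics, pixels), "world_from_camera" (4x4, takes a point from camera to world coordinates). Camera axes: x right, y down, z forward; pixel columns grow to the right and rows downward; lengths in m; the calibration is good to about 2 mm. A picture is of the moment at which its call begins. get_calibration takes no time and is no camera call.
- finish_job(): hands the job in, once; it reports no verdict.
Trained networks look in the newest picture that a camera, given by its name, has taken for a name from the list of things; names that differ only in an ending like _2 or _b are one class to them, and where a whole thing is asked for, a point or a joint stands for the part that bears it (a point fixed in the world has none). Each returns a list of dicts, best first, with "score" (0 to 1); they miss things now and then, are a little off and sometimes report something else, mostly with a low value. They report only what shows in the picture. A call takes as long as a camera call. They do not tell look-alikes from the thing itself.
- spot_in(camera, thing): "xyz" ([x, y, z] in m, in the coordinates of the camera as it stood for that picture, good to about 4 mm: the middle of the surface that is visible of it).
- regions_of(camera, thing): "region" (384x512 bool, what is visible of it).
The state is a dict: "time": time; "q": joint angles; "joint_vel": joint speeds; "joint_torque": joint torques, N m; "tool_pos": TCP position; "tcp_rot": TCP orientation; "wrist_force": force on the tool from outside, world axes, zero at the start; "torque": the same for the moment, N m; "width": opening from 0.0 (shut) to 1.0 (fully open).
Only numpy, scipy, OpenCV 4.12 (cv2) and the standard library are available. Lean on these libraries where they do the work, as an engineer would, in place of code of your own. Each camera call takes 0.05 s, during which the arm holds its last target. There are 200 camera calls.

## Working session

There is one attempt and no reset: what is moved stays moved. The work goes in short steps, Python scripts to look and compute and a tool call to move; the robot and the scene stay as the last step left them, time stands still between calls to the robot, and variables do not carry over. Pictures are saved under pics/ and viewed, on a budget of 10 in all, crops included, one or two more only if the job needs it, and the job is handed in when it is done.

Besides the shell and the picture viewer there is one more tool, called after "Call:" as name(argument=value, ...) on one line, values as JSON. step_arm: Moves the arm, as the interface text tells. Its arguments: {"type":"object","properties":{"motion":{"type":"array"},"newtons":{"type":"number"}},"required":["motion"]}

```bash
mkdir -p pics; cat > h.py <<'E'
from workcell import *
import numpy as np, cv2
def w(cam,p):
    T=get_calibration(cam)["world_from_camera"]; return (T@np.r_[p,1])[:3]
def cloud(cam,d):
    c=get_calibration(cam);K=c["K"];v,u=np.indices(d.shape)
    P=np.stack([(u-K[0,2])/K[0,0]*d,(v-K[1,2])/K[1,1]*d,d,np.ones_like(d)],-1)
    return (P@c["world_from_camera"].T)[...,:3]
E
python3 - <<'E'
from h import *
ims=[]
for c in("top","side"):
    im,d=read_camera(c);ims.append(im);np.save(c+".npy",d)
    for t in("thick_roll","thin_roll","gutter","paste_jar","bone_folder","glue_brush"):
        for r in spot_in(c,t)[:3]: print(c,t,round(r["score"],2),w(c,r["xyz"]).round(3))
    cv2.imwrite(f"pics/{c}.png",im)
print(get_calibration("top")["world_from_camera"].round(2),get_calibration("side")["world_from_camera"].round(2))
print(read_state())
E
```

```text
top thick_roll 0.53 [ 0.493 -0.062  0.067]
top thick_roll 0.52 [ 0.17  -0.303  0.04 ]
top thin_roll 0.55 [ 0.557 -0.075  0.049]
top gutter 0.87 [0.546 0.049 0.038]
top paste_jar 0.85 [ 0.687 -0.047  0.073]
top bone_folder 0.9 [0.419 0.092 0.013]
top glue_brush 0.86 [0.597 0.256 0.025]
side thick_roll 0.78 [ 0.495 -0.049  0.059]
side thick_roll 0.56 [0.549 0.061 0.045]
side thin_roll 0.69 [ 0.553 -0.072  0.043]
side gutter 0.61 [0.55  0.058 0.04 ]
side paste_jar 0.61 [ 0.694 -0.038  0.052]
side paste_jar 0.61 [ 0.557 -0.071  0.049]
side bone_folder 0.51 [0.422 0.1   0.008]
side glue_brush 0.61 [0.593 0.261 0.022]
[[-0.02 -0.99  0.11  0.34]
 [-1.    0.02 -0.    0.01]
 [ 0.   -0.11 -0.99  1.18]
 [ 0.    0.    0.    1.  ]] [[-1.   -0.02  0.04  0.43]
 [-0.04  0.71 -0.7   1.07]
 [-0.01 -0.71 -0.71  1.13]
 [ 0.    0.    0.    1.  ]]
{'time': 0.7, 'q': array([ 1.30512634e+00,  2.63868553e-01,  1.60391319e+00, -1.99173260e-05,
        1.27371551e+00, -3.68941450e-02]), 'joint_vel': array([-0.00139463,  0.00113885,  0.0012252 , -0.00041361,  0.00163362,
        0.00127787]), 'joint_torque': array([-7.06061496e-05, -5.14823949e+01, -3.67621851e+01,  2.14508659e-04,
        6.11848154e-04,  2.20371527e-05]), 'tool_pos': array([0.15309268, 0.65744306, 0.2533479 ]), 'tcp_rot': array([3.58564194e-01, 3.12102987e+00, 1.43636065e-04]), 'wrist_force': array([ 1.20478935, -0.67284368,  0.47953427]), 'torque': array([ 0.0156607 ,  0.01419901, -0.01307857]), 'width': 1.0007182698851889}
```

View pics/top.png

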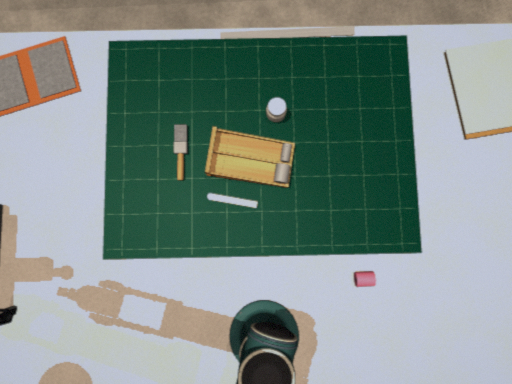

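View pics/side.png

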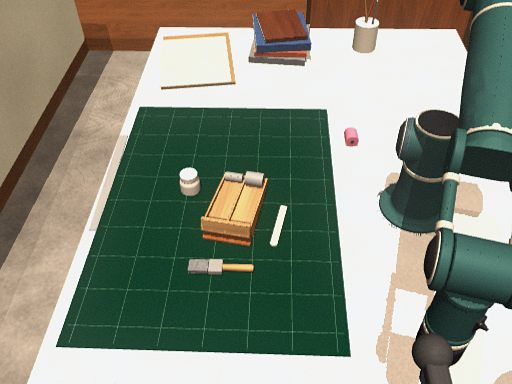

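The top view shows the rest at (250,157), uphill to the left (+y). The thick roll is at (283,172) in the lane nearer the robot, the thin roll at (287,151), the pink look-alike at (365,279). The side view agrees.

```bash
python3 - <<'E'
from h import *
from scipy.optimize import least_squares
a=np.deg2rad(8)
def hm(x,y): # gutter-frame height model
    z=np.where(y>70,-6.,0.)
    for lo,hi in((-71,-65),(-3,3),(65,71)): z=np.where((x>lo)&(x<hi),12.,z)
    z=np.where(y<-130,10.,z); z=np.where(y>110,30.,z)
    for cx,cy,r in((-34,-107.5,22.5),(34,-115,15)):
        z=np.where((abs(x-cx)<28)&(abs(y-cy)<r),r+np.sqrt(np.maximum(r*r-(y-cy)**2,0)),z)
    return z
for c in("top","side"):
    d=np.load(c+".npy");P=cloud(c,d);m=(d>0)&(abs(P[...,0]-.545)<.14)&(abs(P[...,1]-.04)<.2)&(P[...,2]>.018)
    n,l=cv2.connectedComponents(m.astype(np.uint8));
    b=max(range(1,n),key=lambda i:(l==i).sum());Q=P[l==b]
    r=cv2.minAreaRect((Q[:,:2]*1000).astype(np.float32));print(c,len(Q),r)
    def G(p,Q):
        s,k=np.sin(p[2]),np.cos(p[2]);e=Q*1000-[p[0],p[1],37+(p[3] if len(p)>3 else 0)]
        x=e[:,0]*k+e[:,1]*s;y=-e[:,0]*s+e[:,1]*k;z=e[:,2]
        return x,y*np.cos(a)+z*np.sin(a),-y*np.sin(a)+z*np.cos(a)
    def cost(p):
        x,y,z=G(p,Q);e=np.minimum(abs(z-hm(x,y)),8)
        e=np.where((abs(x)>73)|(y<-143)|(y>125),8,e);return e.mean()+0.02*abs(p[3])
    from scipy.optimize import differential_evolution as DE
    f=DE(cost,[(510,590),(20,90),(-.55,.55),(-5,5)],seed=1,maxiter=60,popsize=12);print(c,f.x.round(3),np.degrees(f.x[2]),f.fun)
    p=f.x
    for t in("thick_roll","thin_roll"):
        for g in regions_of(c,t)[:2]:
            R=g["region"]&(d>0);x,y,z=G(p,P[R]);print(t,round(g["score"],2),R.sum(),*[np.percentile(q,[5,50,95]).round(0) for q in(x,y,z)])
    def F(g):
        x,y,z=g;Y=y*np.cos(a)-z*np.sin(a);Z=y*np.sin(a)+z*np.cos(a)+37;k,s=np.cos(p[2]),np.sin(p[2]);return np.round([p[0]+x*k-Y*s,p[1]+x*s+Y*k,Z],1)
    print("roll",F((-34,-107.5,22.5)),"notch",F((-34,86.5,16.5)),"thin",F((34,-115,15)))
E
```

```text
top 3848 ((545.6732177734375, 32.71710205078125), (257.1949157714844, 143.09844970703125), 79.9499282836914)
top [ 5.47793e+02  4.24380e+01 -1.74000e-01  1.13100e+00] -9.947323624404143 2.315107241922704
thick_roll 0.82 303 [-333. -313. -293.] [-428. -402. -379.] [42. 60. 68.]
thick_roll 0.59 267 [-62. -37. -10.] [-127. -106.  -89.] [25. 41. 47.]
thin_roll 0.44 185 [ 6. 32. 58.] [-126. -112. -101.] [11. 27. 32.]
roll [495.4 -59.6  44.3] notch [528.7 130.4  65.4] thin [561.2 -77.7  35.8]
side 3123 ((543.9053955078125, 31.763290405273438), (267.9927673339844, 144.42477416992188), 79.95101165771484)
side [ 5.45748e+02  3.79920e+01 -1.76000e-01  1.30300e+00] -10.091365732985395 3.8816799194566762
thick_roll 0.5 254 [-62. -38. -12.] [-118.  -95.  -87.] [12. 34. 45.]
thick_roll 0.49 227 [-335. -314. -294.] [-429. -389. -376.] [25. 55. 68.]
thin_roll 0.73 162 [ 6. 32. 57.] [-119. -105.  -98.] [10. 23. 31.]
roll [493.1 -63.9  44.3] notch [526.9 126.   65.4] thin [558.9 -82.1  35.8]
```

Call:
step_arm(motion=[[[0, 0.02, -0.045, 0, 0, 0, -5], [0, 0.043, -0.1, -0.005, 0, 0, -11], [0, 0.066, -0.153, -0.01, 0, 0, -17], [0, 0.089, -0.206, -0.015, 0, 0, -23], [0, 0.112, -0.259, -0.02, 0, 0, -29], [0, 0.135, -0.312, -0.025, 0, 0, -36], [0, 0.158, -0.365, -0.03, 0, 0, -42], [0, 0.181, -0.418, -0.035, 0, 0, -48]]], newtons=40)

```text
time: 1.9
tool_pos: [0.3346, 0.2378, 0.2186]
tcp_rot: [1.6, 2.702, 0.002]
wrist_force: [0.7, 0.3, 0.6]
width: 0.002
```

Call:
step_arm(motion=[[[0, 0.023, -0.053, -0.005, 0, 0, -6], [0, 0.046, -0.106, -0.01, 0, 0, -12], [0, 0.069, -0.159, -0.015, 0, 0, -18], [0, 0.092, -0.212, -0.02, 0, 0, -24], [0, 0.115, -0.265, -0.025, 0, 0, -30], [0, 0.138, -0.318, -0.03, 0, 0, -36], [0, 0.15, -0.352, -0.045, 0, 0, -38.7], [0, 0.151, -0.354, -0.06, 0, 0, -38.7]]])

```text
time: 2.9
tool_pos: [0.4866, -0.1184, 0.1586]
tcp_rot: [2.408, 2.014, 0.002]
wrist_force: [0.3, 0.6, -0.2]
width: 0.002
```

```bash
python3 - <<'E'
from h import *
s=read_state();print(s["tool_pos"],s["tcp_rot"])
im,d=read_camera("side");P=cloud("side",d)
t=s["tool_pos"];m=(d>0)&(abs(P[...,0]-t[0])<.04)&(abs(P[...,1]-t[1])<.03)&(P[...,2]>t[2]-.06)&(P[...,2]<t[2]+.1)
Q=P[m];
for z in np.arange(-.045,.06,.01):
    q=Q[abs(Q[:,2]-t[2]-z)<.005]
    if len(q):print(round(z,3),len(q),((q.min(0)-t)*1e3).round(),((q.max(0)-t)*1e3).round())
cv2.imwrite("pics/s2.png",cv2.resize(im[120:280,130:340],None,fx=3.5,fy=3.5))
E
```

```text
[ 0.48663555 -0.11844353  0.15857446] [2.40750113 2.01420317 0.0024801 ]
-0.015 16 [-17. -13. -20.] [ 10.  13. -10.]
-0.005 21 [-17.  -4.  -8.] [10. 14. -0.]
0.005 22 [-15.  -3.   0.] [10. 13.  9.]
0.015 22 [-15.  -8.  10.] [10. 15. 20.]
0.025 47 [-30. -20.  20.] [31. 17. 30.]
0.035 81 [-39. -19.  30.] [36. 19. 40.]
0.045 58 [-39. -24.  40.] [39. 20. 50.]
0.055 49 [-39. -18.  50.] [39. 21. 60.]
```

View pics/s2.png

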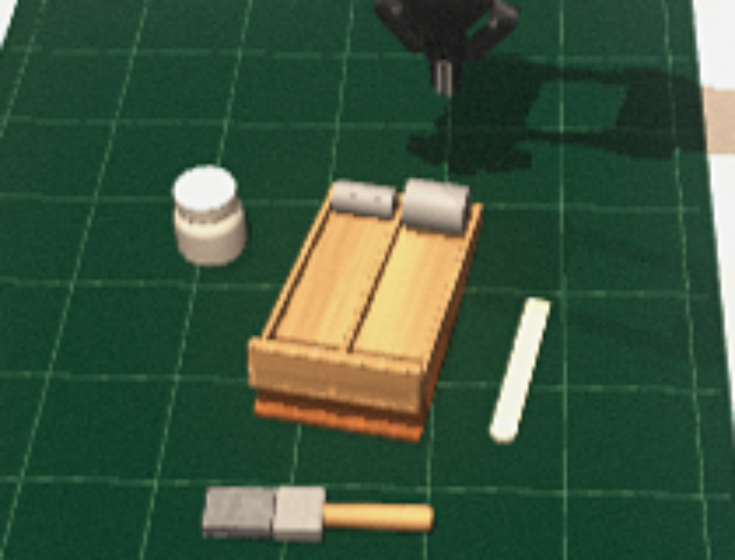

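Call:
step_arm(motion=[[[0, 0, 0, -0.02, 0, 0, 0], [0, 0, 0, -0.04, 0, 0, 0], [0, -0.001, 0.001, -0.06, 0, 0, 0], [0, -0.001, 0.001, -0.075, 0, 0, 0], [0, -0.001, 0.002, -0.088, 0, 0, 0], [0, -0.001, 0.003, -0.096, 0, 0, 0], [0, -0.001, 0.003, -0.099, 0, 0, 0], [0, -0.001, 0.003, -0.099, 0, 0, 0]]])

```text
time: 3.95
tool_pos: [0.4837, -0.1139, 0.0571]
tcp_rot: [-2.407, -2.017, 0.001]
wrist_force: [-0.2, 0.1, 0.2]
width: -0.001
```

```bash
python3 - <<'E'
from h import *
im,d=read_camera("top")
cv2.imwrite("pics/t2.png",cv2.resize(im[100:220,190:320],None,fx=4.5,fy=4.5))
E
```

```text
(no output)
```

View pics/t2.png

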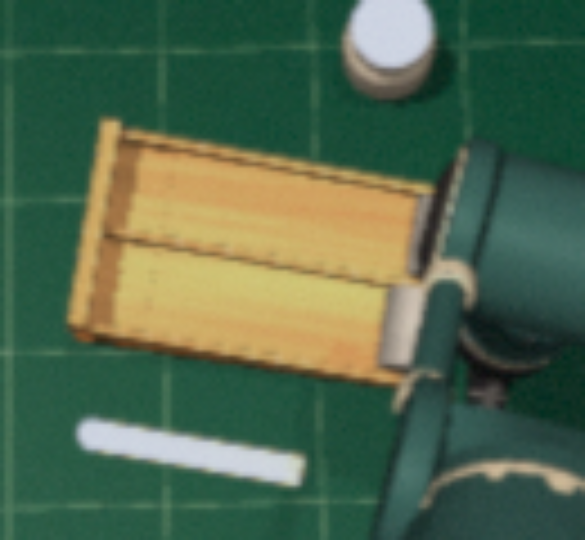

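Call:
step_arm(motion=[[[0, 0.002, 0.005, 0.002, 0, 0, 0], [0, 0.003, 0.01, 0.003, 0, 0, 0], [0, 0.0036, 0.015, 0.004, 0, 0, 0], [0, 0.0045, 0.02, 0.0048, 0, 0, 0], [0, 0.0054, 0.025, 0.0055, 0, 0, 0], [0, 0.0063, 0.03, 0.0062, 0, 0, 0], [0, 0.0072, 0.035, 0.007, 0, 0, 0], [0, 0.008, 0.04, 0.0077, 0, 0, 0]]])

```text
time: 5.0
tool_pos: [0.492, -0.0736, 0.0651]
tcp_rot: [-2.407, -2.017, 0.001]
wrist_force: [0.2, -2.5, 0.4]
width: 0.003
```

```bash
python3 - <<'E'
from h import *
im,d=read_camera("side");s=read_state();print(s["tool_pos"],s["wrist_force"],s["torque"])
for c in ("side",):
  for r in spot_in(c,"thick_roll")[:3]: print(c,r["score"],w(c,r["xyz"]))
cv2.imwrite("pics/s3.png",cv2.resize(im[140:270,170:310],None,fx=4.5,fy=4.5))
E
```

```text
[ 0.49203286 -0.07306561  0.06509598] [-0.23852089 -0.39257235  0.08044855] [ 0.03973653  0.00876132 -0.02322118]
side 0.76 [ 0.49708899 -0.02542964  0.06374134]
side 0.56 [ 0.16568365 -0.2869647   0.03903472]
side 0.56 [0.59105629 0.26113901 0.02090053]
```

View pics/s3.png

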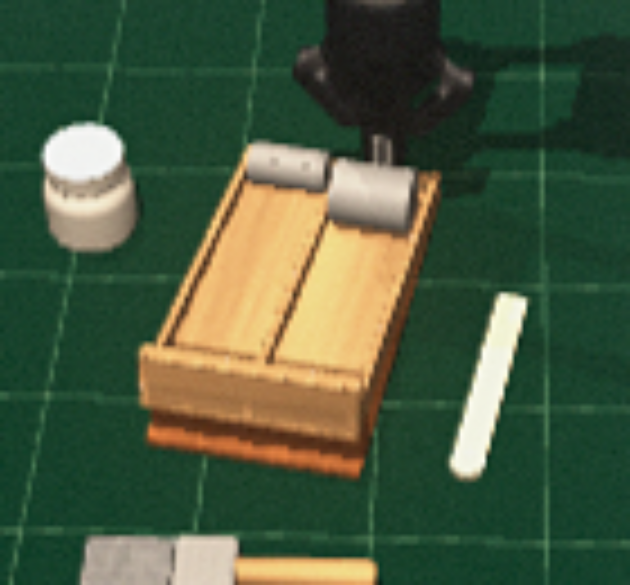

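The roll is rolling ahead of the centred fingertip (finger (382,150), roll (372,195)); the thin roll hasn't moved. Continuing.

Call:
step_arm(motion=[[[0, 0.0009, 0.005, 0.0007, 0, 0, 0], [0, 0.0018, 0.01, 0.0014, 0, 0, 0], [0, 0.0027, 0.015, 0.0021, 0, 0, 0], [0, 0.0035, 0.02, 0.0028, 0, 0, 0], [0, 0.0044, 0.025, 0.0035, 0, 0, 0], [0, 0.0053, 0.03, 0.0043, 0, 0, 0], [0, 0.0062, 0.035, 0.005, 0, 0, 0], [0, 0.007, 0.04, 0.0057, 0, 0, 0]]])

```text
time: 6.1
tool_pos: [0.499, -0.0329, 0.0707]
tcp_rot: [-2.407, -2.017, 0.0]
wrist_force: [-0.9, -1.7, 0.9]
width: -0.001
```

Call:
step_arm(motion=[[[0, 0.0009, 0.005, 0.0007, 0, 0, 0], [0, 0.0018, 0.01, 0.0014, 0, 0, 0], [0, 0.0027, 0.015, 0.0021, 0, 0, 0], [0, 0.0035, 0.02, 0.0028, 0, 0, 0], [0, 0.0044, 0.025, 0.0035, 0, 0, 0], [0, 0.0053, 0.03, 0.0043, 0, 0, 0], [0, 0.0062, 0.035, 0.005, 0, 0, 0], [0, 0.007, 0.04, 0.0057, 0, 0, 0]]])

```text
time: 7.1
tool_pos: [0.506, 0.0074, 0.0765]
tcp_rot: [-2.407, -2.017, 0.0]
wrist_force: [-0.0, -1.6, 0.3]
width: -0.001
```

```bash
python3 - <<'E'
from h import *
im,d=read_camera("side");s=read_state();print(s["tool_pos"],s["wrist_force"],s["torque"])
for c in ("side",):
  for r in spot_in(c,"thick_roll")[:3]: print(c,r["score"],w(c,r["xyz"]))
cv2.imwrite("pics/s4.png",cv2.resize(im[140:270,170:310],None,fx=4.5,fy=4.5))
E
```

```text
[0.50615321 0.0080067  0.07652048] [0.68023798 1.09572576 0.40942887] [0.00422245 0.0250728  0.02157086]
side 0.85 [0.51443122 0.0546116  0.07757124]
side 0.73 [0.42301326 0.09823576 0.01269729]
side 0.62 [0.55787154 0.07571827 0.04657275]
```

View pics/s4.png

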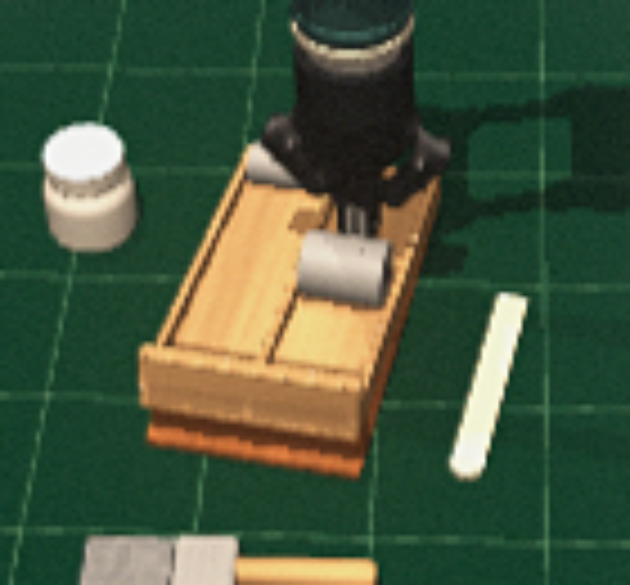

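Roll at (345,265), still centred in its lane and in front of the finger. Two more strokes, slower near the crest.

Call:
step_arm(motion=[[[0, 0.0009, 0.005, 0.0007, 0, 0, 0], [0, 0.0018, 0.01, 0.0014, 0, 0, 0], [0, 0.0027, 0.015, 0.0021, 0, 0, 0], [0, 0.0035, 0.02, 0.0028, 0, 0, 0], [0, 0.0044, 0.025, 0.0035, 0, 0, 0], [0, 0.0053, 0.03, 0.0043, 0, 0, 0], [0, 0.0062, 0.035, 0.005, 0, 0, 0], [0, 0.007, 0.04, 0.0057, 0, 0, 0]]])

```text
time: 8.2
tool_pos: [0.5131, 0.0482, 0.0822]
tcp_rot: [-2.406, -2.017, -0.001]
wrist_force: [-1.4, -2.0, 1.2]
width: 0.001
```

Call:
step_arm(motion=[[[0, 0.0006, 0.0035, 0.0005, 0, 0, 0], [0, 0.0012, 0.007, 0.001, 0, 0, 0], [0, 0.0019, 0.0105, 0.0015, 0, 0, 0], [0, 0.0025, 0.014, 0.002, 0, 0, 0], [0, 0.0031, 0.0175, 0.0025, 0, 0, 0], [0, 0.0037, 0.021, 0.003, 0, 0, 0], [0, 0.0043, 0.0245, 0.0035, 0, 0, 0], [0, 0.005, 0.028, 0.004, 0, 0, 0]]])

```text
time: 9.2
tool_pos: [0.5182, 0.0764, 0.0862]
tcp_rot: [-2.406, -2.017, -0.001]
wrist_force: [0.0, -1.2, -0.0]
width: -0.0
```

```bash
python3 - <<'E'
from h import *
im,d=read_camera("side");s=read_state();print(s["tool_pos"],s["wrist_force"],s["torque"])
for c in ("side",):
  for r in spot_in(c,"thick_roll")[:3]: print(c,r["score"],w(c,r["xyz"]))
cv2.imwrite("pics/s5.png",cv2.resize(im[140:270,170:310],None,fx=4.5,fy=4.5))
E
```

```text
[0.5183537  0.07686786 0.08633241] [ 0.04736781 -0.63167779 -0.17156566] [ 0.00197854  0.00467214 -0.03136072]
side 0.65 [0.52371555 0.12158962 0.083905  ]
side 0.58 [ 0.16673892 -0.29441437  0.036055  ]
```

View pics/s5.png

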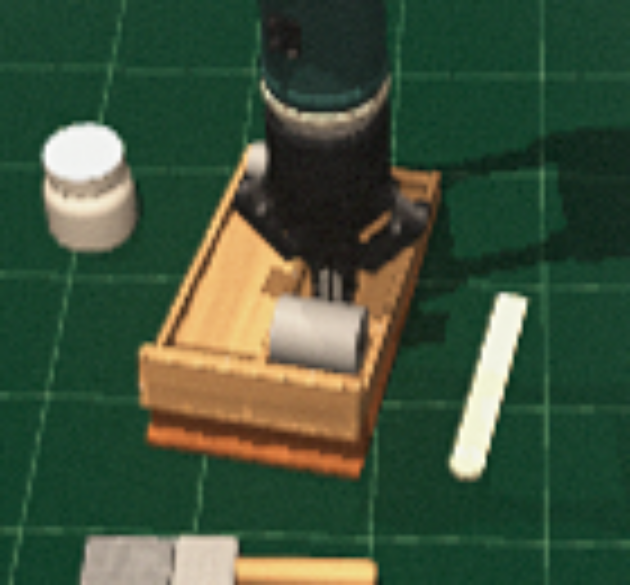

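Roll at (318,333), just about on the crest. Gentle final push.

Call:
step_arm(motion=[[[0, 0.0004, 0.002, 0.0003, 0, 0, 0], [0, 0.0007, 0.004, 0.0005, 0, 0, 0], [0, 0.0011, 0.006, 0.0007, 0, 0, 0], [0, 0.0014, 0.008, 0.0008, 0, 0, 0], [0, 0.0018, 0.01, 0.001, 0, 0, 0], [0, 0.0021, 0.012, 0.001, 0, 0, 0], [0, 0.0021, 0.012, 0.001, 0, 0, 0], [0, 0.0021, 0.012, 0.001, 0, 0, 0]]])

```text
time: 10.3
tool_pos: [0.5204, 0.0887, 0.0872]
tcp_rot: [-2.406, -2.017, -0.002]
wrist_force: [-0.5, -0.2, -0.2]
width: 0.0
```

```bash
python3 - <<'E'
from h import *
im,d=read_camera("side");s=read_state();print(s["tool_pos"],s["wrist_force"],s["torque"])
for c in ("side",):
  for r in spot_in(c,"thick_roll")[:3]: print(c,r["score"],w(c,r["xyz"]))
  P=cloud(c,d)
  for g in regions_of(c,"thick_roll")[:2]:
    q=P[g["region"]&(d>0)];print(np.percentile(q,[5,50,95],axis=0).round(4))
cv2.imwrite("pics/s6.png",cv2.resize(im[140:270,170:310],None,fx=4.5,fy=4.5))
E
```

```text
[0.52036972 0.08869114 0.08724739] [-0.60732025  0.37049347  0.45831481] [ 0.0487523  -0.0248086  -0.06306796]
side 0.67 [ 0.16363174 -0.29080565  0.04005782]
side 0.52 [0.52238188 0.13172407 0.0840608 ]
[[0.4979 0.1074 0.0498]
 [0.5236 0.1311 0.0843]
 [0.5514 0.1481 0.0911]]
[[ 0.1463 -0.3338  0.0099]
 [ 0.1664 -0.2931  0.0379]
 [ 0.1848 -0.2807  0.049 ]]
```

View pics/s6.png

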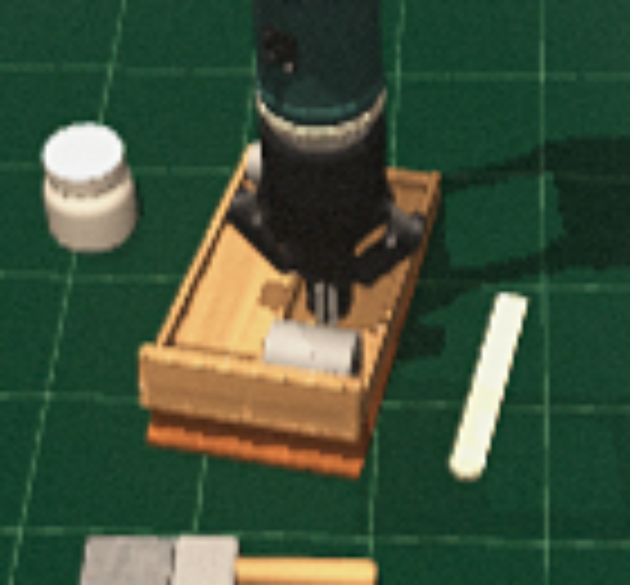

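The force went to zero and the roll (313,347) now sits behind the end stop. Back off, rise and check.

Call:
step_arm(motion=[[[0, -0.0009, -0.005, 0, 0, 0, 0], [0, -0.0018, -0.01, 0, 0, 0, 0], [0, -0.0035, -0.02, 0.005, 0, 0, 0], [0, -0.0053, -0.03, 0.02, 0, 0, 0], [0, -0.007, -0.04, 0.05, 0, 0, 0], [0, -0.007, -0.05, 0.09, 0, 0, 0], [0, -0.007, -0.06, 0.14, 0, 0, 0], [0, -0.007, -0.06, 0.16, 0, 0, 0]]])

```text
time: 11.45
tool_pos: [0.5152, 0.0274, 0.2526]
tcp_rot: [2.407, 2.015, 0.01]
wrist_force: [-0.7, -0.2, 0.5]
width: -0.003
```

Call:
step_arm(motion=[[[0, 0, -0.05, 0.01, 0, 0, 0], [0, 0, -0.1, 0.02, 0, 0, 0], [0, 0, -0.15, 0.02, 0, 0, 0], [0, 0, -0.2, 0.02, 0, 0, 0], [0, 0, -0.24, 0.02, 0, 0, 0], [0, 0, -0.25, 0.02, 0, 0, 0], [0, 0, -0.25, 0.02, 0, 0, 0], [0, 0, -0.25, 0.02, 0, 0, 0]]])

```text
time: 12.45
tool_pos: [0.5151, -0.2215, 0.2729]
tcp_rot: [2.406, 2.016, 0.011]
wrist_force: [-0.0, 0.3, 0.3]
width: 0.001
```

```bash
python3 - <<'E'
from h import *
im,d=read_camera("side");P=cloud("side",d)
for t in("thick_roll","thin_roll","paste_jar","bone_folder","glue_brush"):
  for g in spot_in("side",t)[:2]: print(t,round(g["score"],2),w("side",g["xyz"]).round(3))
m=(d>0)&(abs(P[...,0]-.525)<.02)&(abs(P[...,1]-.128)<.03);print("roll top z",np.percentile(P[m][:,2],95))
q=P[m];print("ridge y",np.median(q[q[:,2]>np.percentile(q[:,2],75),1]))
cv2.imwrite("pics/s7.png",cv2.resize(im[130:290,160:320],None,fx=3.7,fy=3.7))
E
```

```text
thick_roll 0.71 [0.55 0.04 0.04]
thick_roll 0.56 [ 0.164 -0.29   0.039]
thin_roll 0.59 [ 0.555 -0.069  0.042]
thin_roll 0.15 [0.549 0.042 0.043]
paste_jar 0.79 [ 0.693 -0.036  0.051]
bone_folder 0.88 [0.421 0.096 0.01 ]
bone_folder 0.34 [0.549 0.043 0.041]
glue_brush 0.81 [0.593 0.262 0.02 ]
roll top z 0.09033717445731508
ridge y 0.12948875652153075
```

View pics/s7.png

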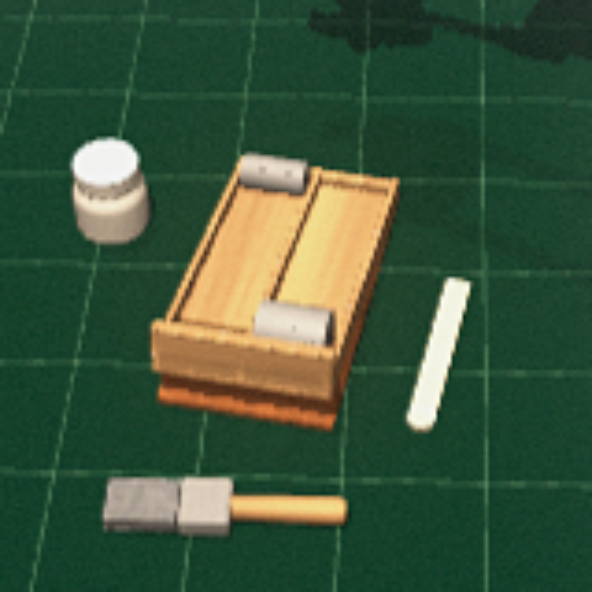

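The roll (293,322) lies in the notch by itself and everything else is where it was.

```bash
python3 -c "
from workcell import *
print(finish_job())"
```

```text
the job is handed in; nothing more can be done
None
```

The thick roll is in the notch of its lane (the one at gutter x = -34 mm), and I handed the job in at about 13 s of the 35 s allowed. I pushed it up from behind with the closed fingertips at about 30–40 mm/s. It dropped in past the crest, the wrist force fell to about zero, and I backed the arm off.

**Last checks (side camera, arm clear):**
- **Thick roll:** It stayed in the notch by itself with the finger away. Its ridge is at y = 129 mm (notch 126–130 mm) and its top at z = 90 mm (88 mm expected, within the calibration error). Across the lane it measured about 3 mm off centre just before I backed off, within the roll's play in its lane.
- **Thin roll, jar, folder and brush:** All were within about 5 mm of where they started.
- **One disagreement:** In the last look, the network's best "thick_roll" hit was the rest itself. I ignored it because the picture and the depth readings agree with each other.

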